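# Weigh the carrier of cheeses from the counter case

### The arm

A 7-joint arm with a two-finger parallel gripper is mounted at the origin on the work surface. World frame = base frame: x ahead of the robot, y to its left, z up, the work surface at z = 0. Lengths are in m, angles in rad, forces in N, time in s.
With the tool pointing down it reaches from about 0.4 to 0.875 m from the base axis. Payload 19.3 kg.
Tool frame: the origin (TCP) lies midway between the tips of the shut fingers; the grasp point (between the pads) lies 19 mm behind it; z points along the fingers, y is the direction in which the jaws open and shut (so a half turn about z gives the same grasp; the last joint's range is limited). The gripper opens to 85 mm and grips with 20 to 120 N. Pads are 22 mm wide; open, the fingers measure 114 mm over their backs; the gripper's body (76 mm by 85 mm) begins 54 mm behind the grasp point. The pads swing forward as they close: fully open they stand 13 mm farther back than shut.
Start: joints at [-1.394, 0.521, -0.036, 1.599, 0.021, 1.021, -0.113], TCP at [0.153, 0.606, 0.201] pointing down, gripper open.
Joint ranges: [-2.91, 2.91], [-0.3, 2.13], [-1.5, 1.42], [0.17, 2.43], [-1.26, 4.41], [0.16, 1.93], [-2.52, 2.52]. Speed limits (rad/s): [1.89, 1.89, 2.39, 2.39, 3.01, 3.01, 3.01].

### API

Orientations are given as [roll, pitch, yaw] about the fixed x, y, z axes, in that order (R = Rz(yaw) Ry(pitch) Rx(roll)).
In Python, from workcell import telemetry, cams, workorder gives the robot as it stands. The module is installed in compiled form; this text tells all that it offers.
- The arm moves only by the tool apply_moves, never from a script. Its argument "steps" is a list of rows, each a list of 4 numbers: the shift along the tool's x, y, z in cm, then the turn about the tool's z in rad. A call has exactly 10 rows; each row is the pose to reach, as a shift and turn from the pose commanded when the call began, along the tool's axes at that moment; what a row does not reach only later rows make up. A row lasts 1/12 s, in which the tool goes at most 41.7 mm and 7.16 degrees, less where a joint would pass 70% of its speed; a pose out of reach is approached as far as the arm can. A call with a gripper value outside its range is refused whole. "claw" is the closure, from 0 (fully open) to 1 (shut), set as the call begins (left out, the last holds). The fingers move at their own pace and stop on an object; "force" is the grip in N (left out, the last holds). Time passes only in rows, so rows that repeat a pose let the fingers close, or fill a call up. It gives the time, the measured TCP pose, the force and the opening at its end, in the units of the state.
- telemetry.observe(): the state, without advancing time (a new reading comes with each control period).
- cams.grab_frame(name): name is "scene" or "top" or "wrist"; returns a dict with "color" (384x512x3 uint8, red, green, blue), "mtx" (3x3 intrinsics, pixels), "k1" (the pictures are not rectified: a ray, as slopes to the right and down, at radius r is drawn at 1 + k1 r^2 times it, then the intrinsics apply), "eye" and "orientation" of the camera in the world; the wrist camera has in their place "T_tool_cam" (4x4, takes a point from camera to tool coordinates, whose origin is the TCP and whose axes are the flange's). Camera axes: x right, y down, z forward; pixel columns grow to the right and rows downward; lengths in m; the calibration is good to about 2 mm. A picture is of the moment at which its call begins: read the wrist's pose just before it. There is no depth.
- workorder.job_done(): hands the job in, once; it reports no verdict.
Trained networks look in the newest picture that a camera, given by its name, has taken for a name from the list of things; names that differ only in an ending like _2 or _b are one class to them, and where a whole thing is asked for, a point or a joint stands for the part that bears it (a point fixed in the world has none). Each returns a list of dicts, best first, with "score" (0 to 1); they miss things now and then, are a little off and sometimes report something else, mostly with a low value. They report only what shows in the picture. A call takes as long as a camera call.
- cams.find_in(camera, name): "box" ([left, top, width, height] in pixels, round what is visible of it).
- cams.pinpoint(camera, name): "uv" ([column, row] in pixels: a listed point, or the origin of a listed thing).
The state is a dict: "clock": time; "qpos": joint angles; "qd": joint speeds; "joint_efforts": joint torques, N m; "position": TCP position; "tool_rot": TCP orientation; "force": force on the tool from outside, world axes, zero at the start; "moment": the same for the moment, N m; "grip_width": finger opening in m.
Only numpy, scipy, OpenCV 4.12 (cv2) and the standard library are available. Lean on these libraries where they do the work, as an engineer would, in place of code of your own. Each camera call takes 0.05 s, during which the arm holds its last target. There are 200 camera calls.

### The job

Slide the clear cover of the counter case fully open, then lift the little wooden carrier out by its dowel handle with both cheeses still in it and set it down, without dropping it, upright in the middle of the scale's pan. Keep the carrier level on the way, leave the cover open, and leave the other cheeses where they are.

Things in the scene. Friction and masses are not known exactly. Their poses are not given: they have to be found in the camera images.
- case: Fixed wooden case, 240 (x) by 450 mm (y), walls 126 mm high, 12 thick, steel guides along both long sides to 138; origin under its centre on the table. Two bays along y, divider 53 mm high at y = 0: the -y bay, under a fixed clear pane, holds two other cheeses; the +y bay (inner 216 by 209 mm, centre y = +108, floor 8 mm above the table), under the sliding cover, holds the carrier.
- cover (a joint): Opening of the case's sliding clear cover, in m: 0 is fully shut over the +y bay, 0.205 is the stop, fully open, over the fixed pane. It opens along the case's -y direction. It is stiff: about 7 N of sliding friction, and it stays where it is left. It may start a little open.
- cover_grip (a point): Middle of the cover's dark steel bow handle: 12 mm round bar, 110 mm long along the case's x, a post at each end, axis 176 mm above the table, 45 mm above the middle plane of the 5 mm thick clear cover. It stands at the middle of the 222 (x) by 212 mm cover and moves with it; axes as the case's. Cover mass 0.5 kg.
- tote: Loose plywood carrier, 150 mm (its x) by 110 mm (its y), 108 mm high, about 0.25 kg empty, 0.47 kg with its cheeses; origin at the centre of its underside, z up. Low side walls 34 mm high; end boards 8 mm thick at x = +-71 mm, rising to 108 mm as 36 mm wide uprights that carry the dowel handle.
- tote_handle (a point): Middle of the carrier's dowel handle: a 16 mm round dark wood dowel along the carrier's x, 134 mm free between the end boards, axis 95 mm above the carrier's underside. Axes as the carrier's. Below it the cheese tops stand 50 mm above the underside.
- cheese_a: Loose cream coloured round cheese in the carrier, 60 mm diameter, 42 mm high, about 0.11 kg; origin at the centre of its underside, standing on the carrier's 8 mm thick floor near the +x end.
- cheese_b: The same, grey ash coated, near the carrier's -x end.
- scale: Flat counter scale, fixed, 200 by 200 mm with a 40 mm deep, 30 mm high console on its -x side; origin under the pan's centre on the table.
- pan (a point): Centre of the top of the scale's square steel pan, 200 by 200 mm, flat, without rim, 60 mm above the table; it does not sink. Axes as the scale's.
- bay_cheese_1: Flat ivory cheese, 90 mm diameter, 32 mm high, under the fixed pane in the case's other bay; to be left alone. Origin at the centre of its underside.
- bay_cheese_2: Cream cheese, 72 mm diameter, 60 mm high, beside it; to be left alone. Origin at the centre of its underside.
- wheel: Brown cheese wheel, 120 mm diameter, 55 mm high, on the table beyond the case and scale, near the middle; to be left alone. Origin at the centre of its underside.
- drum: Ivory drum cheese, 90 mm diameter, 70 mm high, on the table beyond the case and scale, near the middle; to be left alone. Origin at the centre of its underside.

How it is judged:
On the way, in this order (a step that is already met when the one before it is completed fails the run):
1. the cover is slid open to within 25 mm of its stop, the carrier still standing in the case (value of joint cover above 0.18 m and z of tote in the frame of case below 0.02 m), for 0.1 s.
2. the carrier is lifted level out of the case, its underside above the walls, with both cheeses in it (height (world z) of tote above 0.13 m and angle between tote's own z axis and vertical below 0.35 rad and horizontal distance between each of cheese_a, cheese_b and tote below 0.062 m and z of cheese_a in the frame of tote between 0 and 0.03 m and z of cheese_b in the frame of tote between 0 and 0.03 m), for 0.1 s.
At the end, for the whole second after the job is handed in: The carrier stands upright and at rest on the scale's pan, its centre within 40 mm of the pan's centre, both cheeses still standing in it, and the cover is still open to within 25 mm of its stop (horizontal distance between tote and pan below 0.04 m and z of tote in the frame of pan between -0.006 and 0.006 m and angle between tote's own z axis and vertical below 0.08 rad and linear speed of tote below 0.03 m/s and value of joint cover above 0.18 m and horizontal distance between each of cheese_a, cheese_b and tote below 0.062 m and z of cheese_a in the frame of tote between 0 and 0.03 m and z of cheese_b in the frame of tote between 0 and 0.03 m); the robot touches nothing.
It fails at once if the carrier is dropped (falls freely faster than 0.6 m/s, about 18 mm of fall) (contact force between the fingers and tote below 0.05 N and linear speed of tote above 0.6 m/s).
It fails at once if the carrier is tipped by more than 35 degrees (angle between tote's own z axis and vertical above 0.61 rad).
It fails at once if another cheese is moved by more than 30 mm (distance of any of bay_cheese_1, bay_cheese_2, wheel, drum from where it was at the start of the episode above 0.03 m).
It also fails if it takes over 59 s, if anything falls off the work surface, if the arm or the gripper's body presses on something with over 40 N, if the wrist force passes 120 N, or if a joint passes its speed limit or range.

## Working session

There is one attempt and no reset: what is moved stays moved. The work goes in short steps, Python scripts to look and compute and a tool call to move; the robot and the scene stay as the last step left them, time stands still between calls to the robot, and variables do not carry over. Pictures are saved under pics/ and viewed, about 8 in all and at most 12, crops included, and the job is handed in when it is done.

Besides the shell and the picture viewer there is one more tool, called after "Emit:" by a JSON object that holds its "api" and its "payload". apply_moves: Moves the arm, as the interface text tells. Its arguments: {"type":"object","properties":{"steps":{"type":"array"},"claw":{"type":"number"},"force":{"type":"number"}},"required":["steps"]}

```bash
mkdir -p pics; cat > h.py <<'E'
import numpy as np,cv2
from scipy.spatial.transform import Rotation as R
from workcell import telemetry,cams,workorder
def cam(f,st=None):
    if 'T_tool_cam' in f:
        T=np.eye(4);T[:3,:3]=rot(st['tool_rot']);T[:3,3]=st['position'];T=T@np.array(f['T_tool_cam']);return T[:3,:3],T[:3,3]
    return rot(f['orientation']),np.array(f['eye'])
def rot(o):
    o=np.array(o,float)
    return o if o.shape==(3,3) else R.from_euler('xyz',o).as_matrix() if o.size==3 else R.from_quat(o).as_matrix()
def ray(f,uv,st=None):
    M=np.array(f['mtx']);Rc,e=cam(f,st)
    d=np.array([(uv[0]-M[0,2])/M[0,0],(uv[1]-M[1,2])/M[1,1]]);s=d.copy()
    for _ in range(20): s=d/(1+f['k1']*(s@s))
    return e,Rc@np.r_[s,1]
def atz(f,uv,z,st=None):
    e,d=ray(f,uv,st);return e+d*(z-e[2])/d[2]
def proj(f,P,st=None):
    M=np.array(f['mtx']);Rc,e=cam(f,st);p=(np.atleast_2d(P)-e)@Rc;s=p[:,:2]/p[:,2:]
    s=s*(1+f['k1']*(s**2).sum(1,keepdims=True));return s*[M[0,0],M[1,1]]+[M[0,2],M[1,2]]
def save(n,f,k=1): cv2.imwrite('pics/'+n,cv2.resize(f['color'][:,:,::-1],None,fx=k,fy=k))
E
python3 - <<'E'
from h import *
np.set_printoptions(precision=3,suppress=True)
s=telemetry.observe();print(s)
Z=dict(case=0,cover_grip=.176,tote=.008,tote_handle=.103,cheese_a=.016,scale=0,pan=.06,bay_cheese_1=.008,wheel=0,drum=0)
ims=[]
for c in('top','scene','wrist'):
    s=telemetry.observe();f=cams.grab_frame(c);ims.append(f['color'])
    print(c,f['mtx'],f['k1'],f.get('eye'),f.get('orientation'))
    if c=='wrist':print(f['T_tool_cam'])
    for n in Z:
        for r in cams.pinpoint(c,n)[:2]: print(n,np.round(r['uv'],1),round(r['score'],2),atz(f,r['uv'],Z[n],s))
for i,n in enumerate(('top','scene')): cv2.imwrite(f'pics/{n}0.png',ims[i][:,:,::-1])
cv2.imwrite('pics/w0.png',ims[2][:,:,::-1])
E
```

```text
{'clock': 0.0, 'qpos': array([-1.394,  0.522, -0.036,  1.6  ,  0.021,  1.021, -0.113]), 'qd': array([ 0.   , -0.   ,  0.   ,  0.001,  0.001, -0.   ,  0.   ]), 'joint_efforts': array([  0.001, -92.714,   1.98 , -36.992,   0.018,   0.009,   0.   ]), 'position': array([0.153, 0.606, 0.2  ]), 'tool_rot': array([-3.14 ,  0.   ,  2.895]), 'force': array([-0.577, -0.368, -0.132]), 'moment': array([0.03 , 0.004, 0.015]), 'grip_width': 0.08510966345124998}
top [[376.803   0.    257.485]
 [  0.    376.803 193.002]
 [  0.      0.      1.   ]] 0.008867173205579625 [ 0.513 -0.027  1.034] [-3.043  0.03  -1.547]
case [185.6 237.6] 0.77 [0.487 0.2   0.   ]
cover_grip [123.7 232. ] 0.95 [0.501 0.304 0.176]
tote [346.3 242.5] 0.49 [ 0.485 -0.235  0.008]
scale [341.6 236.3] 0.65 [ 0.501 -0.224  0.   ]
pan [346.6 243.2] 0.84 [ 0.485 -0.226  0.06 ]
wheel [304.9 137.4] 0.57 [ 0.773 -0.122  0.   ]
drum [220.8 133.8] 0.66 [0.779 0.113 0.   ]
scene [[484.337   0.    247.156]
 [  0.    484.337 189.131]
 [  0.      0.      1.   ]] -0.20436631080405732 [0.199 0.884 0.924] [-2.264  0.014 -2.712]
case [260.6 291.2] 0.97 [0.485 0.213 0.   ]
cover_grip [230.5 268.8] 0.97 [0.509 0.313 0.176]
tote [232.9 270.9] 0.29 [0.57  0.189 0.008]
scale [317.3 183.6] 0.66 [ 0.49  -0.232  0.   ]
pan [321.  167.2] 0.64 [ 0.485 -0.237  0.06 ]
pan [263.1 291.1] 0.24 [0.461 0.254 0.06 ]
bay_cheese_1 [261.8 289. ] 0.44 [0.482 0.212 0.008]
wheel [214.8 179.5] 0.93 [ 0.784 -0.124  0.   ]
drum [176.5 232.5] 0.87 [0.773 0.123 0.   ]
wrist [[268.795   0.    256.694]
 [  0.    268.795 193.774]
 [  0.      0.      1.   ]] 0.014771371118171046 None None
[[ 0.    -0.956 -0.294  0.074]
 [ 1.     0.     0.    -0.001]
 [-0.    -0.294  0.956 -0.173]
 [ 0.     0.     0.     1.   ]]
```

View pics/top0.png

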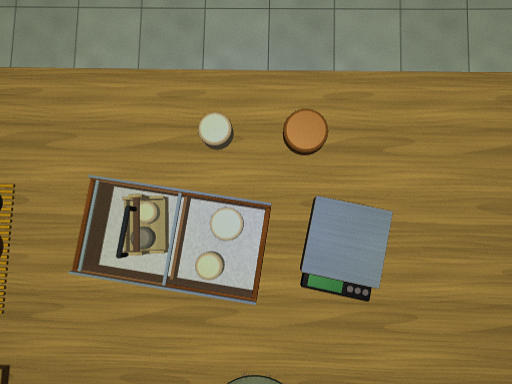

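View pics/scene0.png

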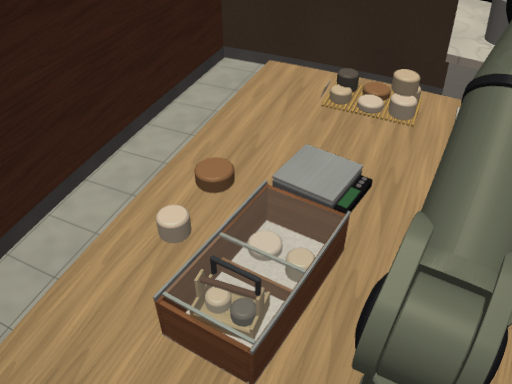

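The top view shows the case with corners near (92,178), (270,205), (256,302) and (71,272). The black cover bow runs about (136,208)-(122,257), with the carrier beneath it at about (123..169,195..255). The scale pan runs from (316,197) to (382,288). The scene view agrees. I'll zoom in for accuracy.

```bash
python3 - <<'E'
from h import *
im=cv2.imread('pics/top0.png');cv2.imwrite('pics/c1.png',cv2.resize(im[170:310,65:275],None,fx=3.8,fy=3.8,interpolation=cv2.INTER_CUBIC))
E
```

```text
(no output)
```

View pics/c1.png

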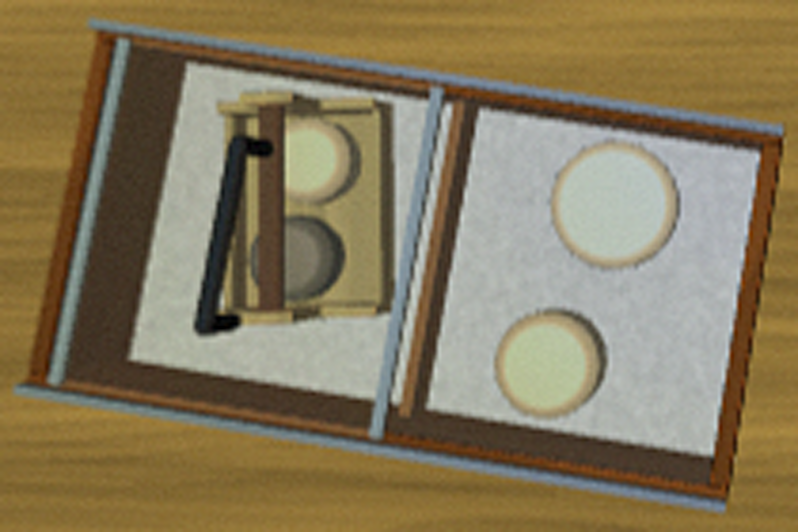

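The crop shows the bow running (239,147)-(205,325), the dowel (272,105)-(271,312), and the guides' outer edges (92,22)-(782,130) and (18,388)-(725,507). Both cheeses are in the carrier.

```bash
python3 - <<'E'
from h import *
np.set_printoptions(precision=3,suppress=True)
f=cams.grab_frame('top')
c=lambda p:(np.array(p)-1.4)/3.8+[65,170]
def show(n,ps,z):
    P=np.array([atz(f,p,z)[:2] for p in ps]);d=P[1]-P[0];print(n,P.tolist() and P.ravel(),'mid',P.mean(0),'len',np.linalg.norm(d),'ang',np.arctan2(d[1],d[0]))
show('bow',[c((205,325)),c((239,147))],.176)
show('dowel',[c((271,312)),c((272,105))],.103)
show('guideU',[c((782,130)),c((92,22))],.138)
show('guideL',[c((725,507)),c((18,388))],.138)
show('all',[c(p) for p in((92,22),(782,130),(18,388),(725,507))],.138)
show('pan',[(316,197),(391,210),(381,288),(302,273)],.06)
g=cams.grab_frame('scene');cv2.imwrite('pics/s1.png',cv2.resize(g['color'][170:370,150:360,::-1],None,fx=3,fy=3,interpolation=cv2.INTER_CUBIC))
E
```

```text
bow [0.449 0.313 0.556 0.299] mid [0.502 0.306] len 0.10789636304786426 ang -0.1329287288480676
dowel [0.453 0.299 0.587 0.306] mid [0.52  0.303] len 0.13496426753005658 ang 0.0510526741014922
guideU [ 0.576 -0.03   0.635  0.413] mid [0.605 0.191] len 0.446430141999825 ang 1.4363957642706722
guideL [0.344 0.    0.404 0.443] mid [0.374 0.222] len 0.4470949921746436 ang 1.4359389801145626
all [ 0.635  0.413  0.576 -0.03   0.404  0.443  0.344  0.   ] mid [0.49  0.207] len 0.446430141999825 ang -1.7051968893191212
pan [ 0.601 -0.147  0.572 -0.338  0.376 -0.311  0.407 -0.113] mid [ 0.489 -0.228] len 0.19330188248512725 ang -1.723406914294761
```

View pics/s1.png

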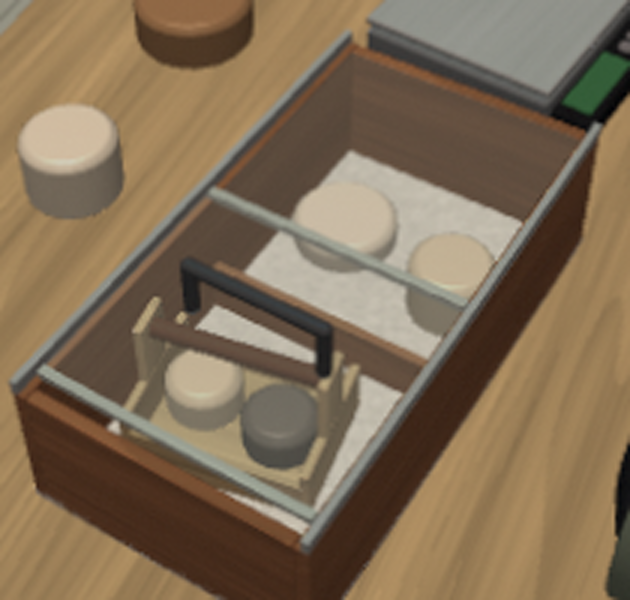

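Everything agrees with the given sizes:

| Item | Position | Yaw |
|---|---|---|
| Case | centre (0.490, 0.207) | -0.134 |
| Bow | (0.502, 0.306), cover about 8 mm open | as case |
| Dowel | (0.520, 0.303) | +0.05 |
| Pan | (0.488, -0.228) | not needed |

Next, move above the bow.

Emit:
{"api": "apply_moves", "payload": {"steps": [[-1,-0.5,-1,0],[-4,-2,-3,-0.02],[-7,-3.5,-5,-0.04],[-10,-5,-5,-0.06],[-13,-6.5,-5,-0.08],[-16,-8,-5,-0.1],[-19,-9.5,-5,-0.113],[-22,-11,-5,-0.113],[-24,-12,-5,-0.113],[-25,-12.5,-5,-0.113]], "claw": 0, "force": 60}}

```text
clock: 2.58
position: [0.3677, 0.4206, 0.2515]
tool_rot: [3.142, 0.001, 3.004]
force: [0.2, -1.0, 0.5]
grip_width: 0.0855
```

```bash
cat >> h.py <<'E'
def delta(xyz,yaw=None):
    s=telemetry.observe();Rt=rot(s['tool_rot']);d=Rt.T@(np.array(xyz)-s['position'])*100
    t=0 if yaw is None else -((yaw-s['tool_rot'][2]+np.pi)%(2*np.pi)-np.pi)
    print('clock',round(s['clock'],2),'pos',s['position'].round(4),'rpy',s['tool_rot'].round(3),'F',s['force'].round(1),'w',round(s['grip_width'],4),'q',s['qpos'].round(2));print('move cm',d.round(2),'turn',round(t,3))
E
python3 -c "
from h import *
delta([.502,.306,.24],np.pi-.134)"
```

```text
clock 2.58 pos [0.3677 0.4206 0.2515] rpy [3.142e+00 1.000e-03 3.004e+00] F [ 0.2 -1.   0.5] w 0.0855 q [-0.97  0.36  0.01  1.72 -0.    1.06  0.48]
move cm [-14.87  -9.5    1.17] turn -0.004
```

Emit:
{"api": "apply_moves", "payload": {"steps": [[-1,-0.6,0,0],[-3,-2,0,0],[-5.5,-3.5,0,0],[-8,-5,0,0],[-10.5,-6.7,0.5,0],[-12.7,-8.1,1,0],[-14.2,-9.1,1.2,0],[-14.9,-9.5,1.2,0],[-14.9,-9.5,1.2,0],[-14.9,-9.5,1.2,0]]}}

```text
clock: 3.42
position: [0.4989, 0.3107, 0.2388]
tool_rot: [3.141, -0.0, 3.009]
force: [-0.6, -0.1, 0.1]
grip_width: 0.085
```

```bash
python3 - <<'E'
from h import *
delta([.502,.306,.157],np.pi-.134)
s=telemetry.observe();f=cams.grab_frame('wrist');save('w1.png',f)
for n,z in(('cover_grip',.176),('tote_handle',.103)):
  for r in cams.pinpoint('wrist',n)[:2]:print(n,r['uv'],r['score'],atz(f,r['uv'],z,s))
print(proj(f,[[.449,.313,.176],[.556,.299,.176],[.453,.299,.103],[.587,.306,.103]],s))
E
```

```text
clock 3.42 pos [0.4989 0.3107 0.2388] rpy [ 3.141 -0.     3.009] F [-0.6 -0.1  0.1] w 0.085 q [-0.7   0.42  0.06  1.66 -0.03  1.06  0.81]
move cm [-0.37 -0.43  8.18] turn 0.001
cover_grip [250.2, 203.5] 0.8 [0.50582663 0.30296263 0.176     ]
[[252.52404386 140.60634616]
 [253.31619526 251.77375524]
 [241.68023924 139.0594848 ]
 [262.71109622 244.01415808]]
```

View pics/w1.png

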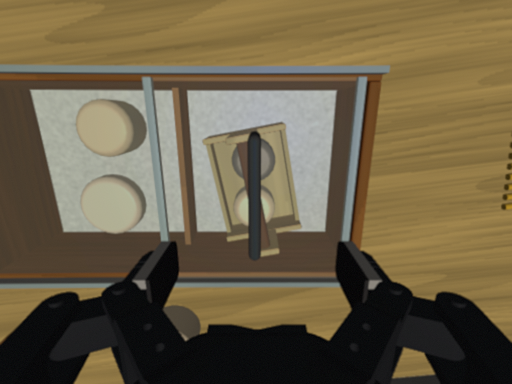

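The wrist view shows the bow at (254,133)-(254,258), where my projection puts it, between the open jaws. Now descend.

Emit:
{"api": "apply_moves", "payload": {"steps": [[-0.2,-0.2,0.5,0],[-0.4,-0.4,1.5,0],[-0.4,-0.4,3,0],[-0.4,-0.4,4.5,0],[-0.4,-0.4,6,0],[-0.4,-0.4,7,0],[-0.4,-0.4,7.8,0],[-0.4,-0.4,8.2,0],[-0.4,-0.4,8.2,0],[-0.4,-0.4,8.2,0]]}}

```text
clock: 4.4
position: [0.5032, 0.3053, 0.1569]
tool_rot: [3.141, 0.0, 3.008]
force: [1.1, 0.2, 0.1]
grip_width: 0.0855
```

Emit:
{"api": "apply_moves", "payload": {"steps": [[0,0,0,0],[0,0,0,0],[0,0,0,0],[0,0,0,0],[0,0,0,0],[0,0,0,0],[0,0,0,0],[0,0,0,0],[0,0,0,0],[0,0,0,0]], "claw": 1, "force": 50}}

```text
clock: 5.23
position: [0.503, 0.3052, 0.1566]
tool_rot: [-3.142, -0.0, 3.008]
force: [0.0, 0.4, -0.4]
grip_width: 0.0003
```

```bash
python3 -c "
from h import *
delta([.476,.111,.157],np.pi-.134)"
```

```text
clock 5.23 pos [0.503  0.3052 0.1566] rpy [-3.142 -0.     3.008] F [ 0.   0.4 -0.4] w 0.0003 q [-0.69  0.51  0.06  1.75 -0.04  0.88  0.82]
move cm [  0.08 -19.61  -0.04] turn 0.0
```

The opening is 0.3 mm, so the jaws closed on nothing. I'll look before doing anything else.

```bash
python3 - <<'E'
from h import *
s=telemetry.observe();f=cams.grab_frame('wrist')
g=cams.grab_frame('scene');
a=f['color'];b=cv2.resize(g['color'][150:360,130:360],(421,384),interpolation=cv2.INTER_CUBIC)
cv2.imwrite('pics/w2.png',cv2.resize(np.hstack([a,b])[:,:,::-1],None,fx=.85,fy=.85))
for c,F in(('wrist',f),('scene',g)):
  for r in cams.pinpoint(c,'cover_grip')[:2]:print(c,r['uv'],r['score'],atz(F,r['uv'],.176,s))
E
```

```text
wrist [258.1, 236.9] 0.56 [0.5045972  0.30513957 0.176     ]
scene [232.3, 265.6] 0.59 [0.50927832 0.30384421 0.176     ]
scene [260.2, 292.3] 0.45 [0.42978882 0.34386862 0.176     ]
```

View pics/w2.png

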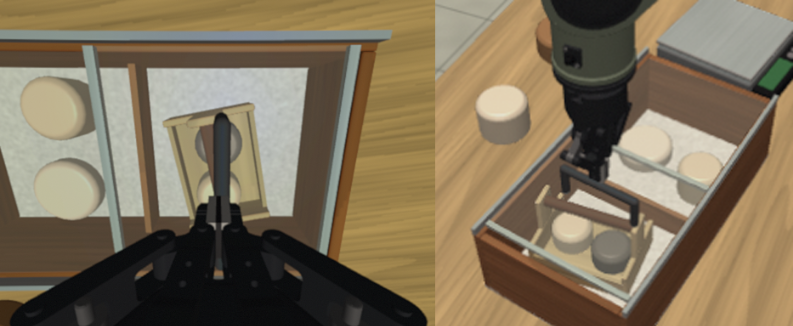

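The wrist view shows the shut fingers at about (217,215), in line with the bow. In the scene view the bow isn't covered by a finger. I need a zoom with the TCP and bow projected onto it.

```bash
python3 - <<'E'
from h import *
s=telemetry.observe();g=cams.grab_frame('scene');f=cams.grab_frame('wrist')
p=s['position'];b=[[.449,.313,.176],[.556,.299,.176]]
print(proj(g,[p,p+[0,0,.019]]+b).round(1),proj(f,[p,p+[0,0,.019]]+b,s).round(1))
a=cv2.resize(g['color'][200:310,180:290],(500,500),interpolation=cv2.INTER_CUBIC)
w=cv2.resize(f['color'][130:384,190:330],(276,500),interpolation=cv2.INTER_CUBIC)
for q,col in zip(proj(g,[p]+b),((255,0,0),(0,255,0),(0,255,0))):cv2.circle(a,tuple(int(v) for v in (q-[180,200])*500/110),3,col,-1)
cv2.imwrite('pics/z3.png',np.hstack([a,w])[:,:,::-1])
E
```

```text
[[235.1 273.2]
 [234.8 267.1]
 [257.5 278. ]
 [213.1 257.1]] [[257.8 222.3]
 [257.9 234.3]
 [258.9 147.2]
 [259.1 305.5]]
```

View pics/z3.png

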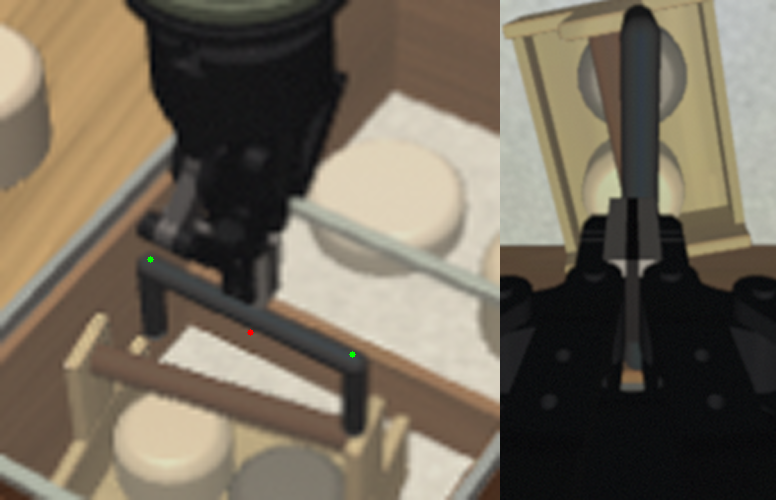

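The shut fingertips at crop (262,300) sit above the bow, roughly 20 mm higher than the reported TCP (red dot). The bow itself matches z = 0.176 (green dots). I'll touch down gently with shut fingers to measure the real tip height.

Emit:
{"api": "apply_moves", "payload": {"steps": [[0,0,0.05,0],[0,0,0.1,0],[0,0,0.15,0],[0,0,0.2,0],[0,0,0.25,0],[0,0,0.3,0],[0,0,0.35,0],[0,0,0.4,0],[0,0,0.4,0],[0,0,0.4,0]]}}

```text
clock: 6.37
position: [0.503, 0.3052, 0.1526]
tool_rot: [-3.142, -0.0, 3.008]
force: [-0.4, -0.9, -0.5]
grip_width: -0.0001
```

Emit:
{"api": "apply_moves", "payload": {"steps": [[0,0,0.05,0],[0,0,0.1,0],[0,0,0.15,0],[0,0,0.2,0],[0,0,0.25,0],[0,0,0.3,0],[0,0,0.35,0],[0,0,0.4,0],[0,0,0.4,0],[0,0,0.4,0]]}}

```text
clock: 7.2
position: [0.5032, 0.3055, 0.1503]
tool_rot: [3.14, 0.001, 3.008]
force: [-8.2, -4.9, 28.7]
grip_width: 0.0002
```

Contact with the bow top (0.182) came at a reported z of about 0.151, so the tips are really about 31 mm behind the reported TCP. Wrist-camera positions still fit the reported pose. I'll go 30 mm deeper for grasps: rise and open, then descend.

Emit:
{"api": "apply_moves", "payload": {"steps": [[0,0,-0.6,0],[0,0,-1.5,0],[0,0,-2,0],[0,0,-2,0],[0,0,-2,0],[0,0,-2,0],[0,0,-2,0],[0,0,-2,0],[0,0,-2,0],[0,0,-2,0]], "claw": 0}}

```text
clock: 8.03
position: [0.5029, 0.3052, 0.1684]
tool_rot: [-3.141, -0.0, 3.008]
force: [-0.3, 0.3, 0.5]
grip_width: 0.0854
```

Emit:
{"api": "apply_moves", "payload": {"steps": [[0,0,0.4,0],[0,0,0.9,0],[0,0,1.4,0],[0,0,1.9,0],[0,0,2.4,0],[0,0,2.9,0],[0,0,3.3,0],[0,0,3.7,0],[0,0,3.9,0],[0,0,3.9,0]]}}

```text
clock: 8.87
position: [0.5029, 0.3051, 0.1291]
tool_rot: [-3.141, -0.0, 3.008]
force: [0.2, 0.2, 0.1]
grip_width: 0.0857
```

Emit:
{"api": "apply_moves", "payload": {"steps": [[0,0,0,0],[0,0,0,0],[0,0,0,0],[0,0,0,0],[0,0,0,0],[0,0,0,0],[0,0,0,0],[0,0,0,0],[0,0,0,0],[0,0,0,0]], "claw": 1}}

```text
clock: 9.7
position: [0.5032, 0.3057, 0.1299]
tool_rot: [3.141, 0.0, 3.008]
force: [-0.8, 3.1, 5.9]
grip_width: 0.0101
```

The opening is 10 mm, so the bow is in the jaws, perhaps near the tips since there is a slight upward force. I'll try a short 3 cm pull.

Emit:
{"api": "apply_moves", "payload": {"steps": [[0,-0.2,0,0],[0,-0.5,0,0],[0,-0.9,0,0],[0,-1.3,0,0],[0,-1.7,0,0],[0,-2.1,0,0],[0,-2.5,0,0],[0,-2.8,0,0],[0,-3,0,0],[0,-3,0,0]]}}

```text
clock: 10.53
position: [0.4992, 0.276, 0.1299]
tool_rot: [3.14, 0.001, 3.008]
force: [-0.6, 3.7, 5.0]
grip_width: 0.0102
```

```bash
python3 - <<'E'
from h import *
delta([.476,.111,.157],np.pi-.134)
s=telemetry.observe();f=cams.grab_frame('wrist');g=cams.grab_frame('scene')
a=cv2.resize(g['color'][190:310,170:290],(400,400),interpolation=cv2.INTER_CUBIC)
w=cv2.resize(f['color'][:,100:],(400,373))
cv2.imwrite('pics/z4.png',np.hstack([a,np.pad(w,((0,27),(0,0),(0,0)))])[:,:,::-1])
E
```

```text
clock 10.53 pos [0.4992 0.276  0.1299] rpy [3.140e+00 1.000e-03 3.008e+00] F [-0.6  3.7  5. ] w 0.0102 q [-0.65  0.52  0.05  1.82 -0.04  0.8   0.86]
move cm [  0.1  -16.65  -2.73] turn 0.0
```

View pics/z4.png

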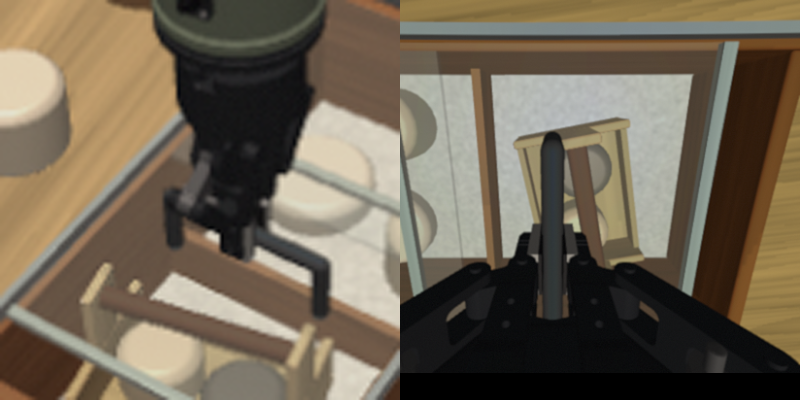

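The cover follows: the bow is held between the fingers at right (555,230) and the front crossbar has moved. Continue to the stop.

Emit:
{"api": "apply_moves", "payload": {"steps": [[0,-0.4,0,0],[0,-1.3,0,0],[0,-2.4,0,0],[0,-3.6,0,0],[0,-4.8,0,0],[0,-6,0,0],[0,-7.2,0,0],[0,-8.4,0,0],[0,-9.5,0,0],[0,-10,0,0]]}}

```text
clock: 11.47
position: [0.4858, 0.1759, 0.1299]
tool_rot: [3.141, 0.001, 3.007]
force: [1.6, 7.3, 3.4]
grip_width: 0.0104
```

Emit:
{"api": "apply_moves", "payload": {"steps": [[0,-0.4,0,0],[0,-1.1,0,0],[0,-1.9,0,0],[0,-2.7,0,0],[0,-3.5,0,0],[0,-4.3,0,0],[0,-5.1,0,0],[0,-5.8,0,0],[0,-6.2,0,0],[0,-6.2,0,0]]}}

```text
clock: 12.3
position: [0.4776, 0.1144, 0.1299]
tool_rot: [3.141, 0.001, 3.007]
force: [-0.1, -0.4, 8.0]
grip_width: 0.0102
```

```bash
python3 -c "
from h import *
delta([.476,.111,.157],np.pi-.134)"
```

```text
clock 12.3 pos [0.4776 0.1144 0.1299] rpy [3.141e+00 1.000e-03 3.007e+00] F [-0.1 -0.4  8. ] w 0.0102 q [-0.41  0.41  0.06  2.02 -0.04  0.71  1.12]
move cm [ 0.11 -0.36 -2.71] turn -0.001
```

The cover is about 0.20 open by travel, with the stop at 0.205. Release and rise.

Emit:
{"api": "apply_moves", "payload": {"steps": [[0,0,0,0],[0,0,0,0],[0,0,0,0],[0,0,-0.5,0],[0,0,-1.5,0],[0,0,-3,0],[0,0,-5,0],[0,0,-7,0],[0,0,-8,0],[0,0,-8,0]], "claw": 0}}

```text
clock: 13.13
position: [0.4784, 0.1153, 0.2121]
tool_rot: [3.14, 0.003, 3.008]
force: [0.4, -0.4, 0.5]
grip_width: 0.0853
```

```bash
python3 -c "
from h import *
delta([.520,.303,.21],np.pi+.051)
f=cams.grab_frame('top')
for n,z in(('cover_grip',.176),('tote_handle',.103),('tote',.008)):
  for r in cams.pinpoint('top',n)[:2]:print(n,r,atz(f,r['uv'],z))"
```

```text
clock 13.13 pos [0.4784 0.1153 0.2121] rpy [3.140e+00 3.000e-03 3.008e+00] F [ 0.4 -0.4  0.5] w 0.0853 q [-0.42  0.29  0.08  1.94 -0.03  0.91  1.11]
move cm [-1.61 19.16  0.25] turn -0.185
cover_grip {'uv': [206.5, 243.6], 'score': 0.58} [0.47943851 0.11337787 0.176     ]
tote_handle {'uv': [135.9, 225.7], 'score': 0.65} [0.51643437 0.30304883 0.103     ]
tote {'uv': [147.2, 225.5], 'score': 0.6} [0.51804983 0.305631   0.008     ]
```

The networks agree: bow at y = 0.113 (opening about 0.20) and handle at (0.516, 0.303). Move over the handle.

Emit:
{"api": "apply_moves", "payload": {"steps": [[-0.1,0.7,0,-0.02],[-0.3,2.5,0,-0.04],[-0.5,5,0,-0.07],[-0.7,8,0,-0.1],[-0.9,11,0,-0.13],[-1.2,14,0,-0.16],[-1.4,16.5,0,-0.185],[-1.5,18.3,0,-0.185],[-1.5,19.2,0,-0.185],[-1.5,19.2,0,-0.185]]}}

```text
clock: 14.17
position: [0.5172, 0.3059, 0.2086]
tool_rot: [3.141, -0.001, -3.087]
force: [-0.3, -1.1, -0.7]
grip_width: 0.0853
```

```bash
python3 - <<'E'
from h import *
delta([.519,.303,.05],np.pi+.051)
s=telemetry.observe();f=cams.grab_frame('wrist');save('w5.png',f)
for r in cams.pinpoint('wrist','tote_handle')[:2]:print(r['uv'],r['score'],atz(f,r['uv'],.103,s))
print(proj(f,[[.453,.299,.103],[.587,.306,.103]],s))
E
```

```text
clock 14.17 pos [0.5172 0.3059 0.2086] rpy [ 3.141e+00 -1.000e-03 -3.087e+00] F [-0.3 -1.1 -0.7] w 0.0853 q [-0.63  0.47 -0.01  1.66  0.    1.01  0.99]
move cm [-0.19 -0.3  15.86] turn 0.003
[256.0, 185.7] 0.74 [0.51950014 0.30441769 0.103     ]
[[254.17807273 121.50057865]
 [254.20930661 242.35383174]]
```

View pics/w5.png

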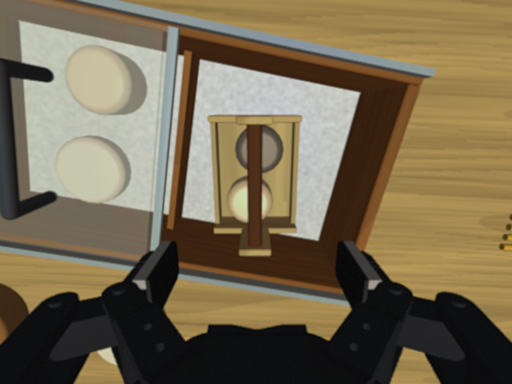

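The dowel runs vertically at column 254, centred between the jaws, and both cheeses are under it. Descend in two stages, watching the force.

Emit:
{"api": "apply_moves", "payload": {"steps": [[-0.1,-0.1,0.6,0],[-0.2,-0.2,2,0],[-0.2,-0.2,4,0],[-0.2,-0.2,6,0],[-0.2,-0.2,8,0],[-0.2,-0.2,10,0],[-0.2,-0.2,11.8,0],[-0.2,-0.2,13,0],[-0.2,-0.2,13.5,0],[-0.2,-0.2,13.5,0]]}}

```text
clock: 15.1
position: [0.5197, 0.3005, 0.0738]
tool_rot: [-3.141, -0.001, -3.091]
force: [-0.5, 0.0, 0.5]
grip_width: 0.0854
```

Emit:
{"api": "apply_moves", "payload": {"steps": [[0,0,0.2,0],[0,0,0.5,0],[0,0,0.8,0],[0,0,1.1,0],[0,0,1.4,0],[0,0,1.7,0],[0,0,2,0],[0,0,2.1,0],[0,0,2.1,0],[0,0,2.1,0]]}}

```text
clock: 15.93
position: [0.52, 0.3013, 0.0536]
tool_rot: [-3.142, 0.0, -3.09]
force: [-0.4, 0.3, 0.2]
grip_width: 0.0853
```

Emit:
{"api": "apply_moves", "payload": {"steps": [[0,0,0.1,0],[0,0,0.2,0],[0,0,0.3,0],[0,0,0.4,0],[0,0,0.5,0],[0,0,0.5,0],[0,0,0.5,0],[0,0,0.5,0],[0,0,0.5,0],[0,0,0.5,0]]}}

```text
clock: 16.77
position: [0.52, 0.3014, 0.0486]
tool_rot: [3.142, 0.0, -3.09]
force: [-0.2, -0.1, -0.1]
grip_width: 0.0853
```

Emit:
{"api": "apply_moves", "payload": {"steps": [[0,0,0,0],[0,0,0,0],[0,0,0,0],[0,0,0,0],[0,0,0,0],[0,0,0,0],[0,0,0,0],[0,0,0,0],[0,0,0,0],[0,0,0,0]], "claw": 1, "force": 60}}

```text
clock: 17.6
position: [0.5199, 0.3014, 0.0486]
tool_rot: [3.142, -0.0, -3.09]
force: [0.3, 0.9, -1.1]
grip_width: 0.0144
```

```bash
python3 - <<'E'
from h import *
delta([.519,.303,.25],np.pi+.051)
s=telemetry.observe();f=cams.grab_frame('wrist');g=cams.grab_frame('scene')
a=cv2.resize(g['color'][200:340,150:290],(400,400),interpolation=cv2.INTER_CUBIC)
w=cv2.resize(f['color'][80:330,140:390],(400,400))
cv2.imwrite('pics/z6.png',np.hstack([a,w])[:,:,::-1])
E
```

```text
clock 17.6 pos [0.5199 0.3014 0.0486] rpy [ 3.142 -0.    -3.09 ] F [ 0.3  0.9 -1.1] w 0.0144 q [-0.62  0.68 -0.01  1.78  0.01  0.69  0.99]
move cm [  0.08   0.17 -20.14] turn 0.0
```

View pics/z6.png

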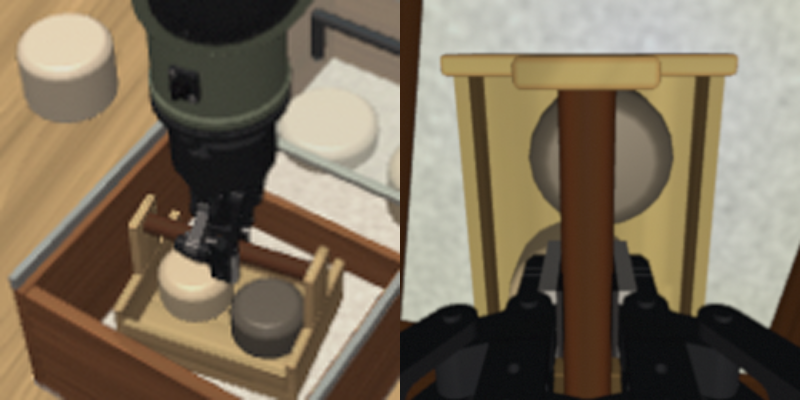

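The fingers straddle the dowel near its middle. The opening reads 14.4 mm, about 1.6 mm low, as it did on the bow. Lift gently.

Emit:
{"api": "apply_moves", "payload": {"steps": [[0,0,-0.1,0],[0,0,-0.3,0],[0,0,-0.6,0],[0,0,-1,0],[0,0,-1.5,0],[0,0,-2.1,0],[0,0,-2.8,0],[0,0,-3.4,0],[0,0,-3.8,0],[0,0,-4,0]]}}

```text
clock: 18.53
position: [0.5202, 0.3015, 0.0895]
tool_rot: [3.141, 0.001, -3.09]
force: [-0.4, 0.2, -4.5]
grip_width: 0.0141
```

Emit:
{"api": "apply_moves", "payload": {"steps": [[0,0,-0.4,0],[0,0,-1.3,0],[0,0,-2.8,0],[0,0,-4.6,0],[0,0,-6.6,0],[0,0,-8.6,0],[0,0,-10.6,0],[0,0,-12.4,0],[0,0,-14,0],[0,0,-15,0]]}}

```text
clock: 19.37
position: [0.5203, 0.3015, 0.2408]
tool_rot: [3.141, 0.001, -3.09]
force: [0.7, -0.1, -4.0]
grip_width: 0.0146
```

Emit:
{"api": "apply_moves", "payload": {"steps": [[0,0,-0.5,0],[0,0,-0.9,0],[0,0,-1.2,0],[0,0,-1.4,0],[0,0,-1.5,0],[0,0,-1.5,0],[0,0,-1.5,0],[0,0,-1.5,0],[0,0,-1.5,0],[0,0,-1.5,0]]}}

```text
clock: 20.2
position: [0.5199, 0.3013, 0.2534]
tool_rot: [-3.141, -0.0, -3.09]
force: [-0.8, -0.2, -4.6]
grip_width: 0.0143
```

```bash
python3 - <<'E'
from h import *
delta([.488,-.228,.2536])
s=telemetry.observe();f=cams.grab_frame('wrist');g=cams.grab_frame('scene')
a=cv2.resize(g['color'][140:340,130:330],(400,400),interpolation=cv2.INTER_CUBIC)
w=cv2.resize(f['color'][80:330,140:390],(400,400))
cv2.imwrite('pics/z7.png',np.hstack([a,w])[:,:,::-1])
E
```

```text
clock 20.2 pos [0.5199 0.3013 0.2534] rpy [-3.141 -0.    -3.09 ] F [-0.8 -0.2 -4.6] w 0.0143 q [-0.62  0.43  0.    1.6  -0.    1.1   1.  ]
move cm [ 5.89e+00 -5.27e+01 -1.00e-02] turn 0
```

View pics/z7.png

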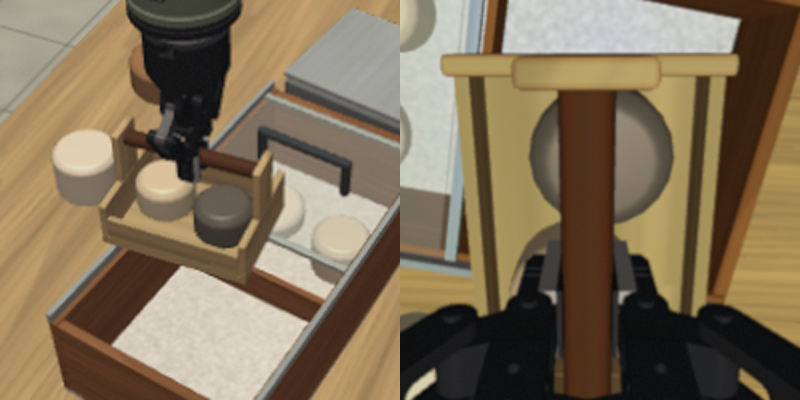

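The carrier is held level and clear of the walls with both cheeses in it. The weight reads 4.6 N, as expected, and its underside is at about 0.21 m, above the bow. Carry it to the pan.

Emit:
{"api": "apply_moves", "payload": {"steps": [[0,-0.2,0,0],[0.1,-0.7,0,0],[0.2,-1.6,0,0],[0.3,-2.9,0,0],[0.5,-4.5,0,0],[0.7,-6.3,0,0],[0.9,-8.3,0,0],[1.2,-10.5,0,0],[1.4,-12.7,0,0],[1.7,-15,0,0]]}}

```text
clock: 21.13
position: [0.5103, 0.1481, 0.2538]
tool_rot: [-3.141, 0.0, -3.091]
force: [0.2, -0.3, -4.2]
grip_width: 0.0145
```

Emit:
{"api": "apply_moves", "payload": {"steps": [[0.3,-2.3,0,0],[0.5,-4.6,0,0],[0.8,-6.9,0,0],[1,-9.2,0,0],[1.3,-11.5,0,0],[1.5,-13.8,0,0],[1.8,-16.1,0,0],[2,-18.4,0,0],[2.3,-20.7,0,0],[2.6,-23,0,0]]}}

```text
clock: 21.97
position: [0.4953, -0.0829, 0.2538]
tool_rot: [-3.141, 0.0, -3.092]
force: [1.3, 0.1, -3.9]
grip_width: 0.0145
```

Emit:
{"api": "apply_moves", "payload": {"steps": [[0.3,-2.3,0,0.02],[0.5,-4.6,0,0.04],[0.8,-6.9,0,0.06],[1,-9,0,0.08],[1.2,-10.8,0,0.1],[1.4,-12.3,0,0.12],[1.5,-13.5,0,0.14],[1.6,-14.2,0,0.16],[1.6,-14.6,0,0.17],[1.6,-14.7,0,0.17]]}}

```text
clock: 22.8
position: [0.488, -0.2282, 0.2536]
tool_rot: [3.142, -0.0, 3.022]
force: [0.2, 0.5, -3.6]
grip_width: 0.0143
```

Emit:
{"api": "apply_moves", "payload": {"steps": [[0,0,0,0],[0,0,0,0],[0,0,0,0],[0,0,0,0],[0,0,0,0],[0,0,0,0],[0,0,0,0],[0,0,0,0],[0,0,0,0],[0,0,0,0]]}}

```text
clock: 23.63
position: [0.488, -0.228, 0.2536]
tool_rot: [-3.142, -0.0, 3.023]
force: [0.2, -0.2, -3.9]
grip_width: 0.0145
```

```bash
python3 - <<'E'
from h import *
delta([.488,-.229,.1016])
s=telemetry.observe();f=cams.grab_frame('wrist')
for c,F in(('wrist',f),('top',cams.grab_frame('top')),('scene',cams.grab_frame('scene'))):
  for n,z in(('pan',.06),('tote_handle',.308),('tote',.213)):
    for r in cams.pinpoint(c,n)[:1]:print(c,n,np.round(r['uv']),round(r['score'],2),atz(F,r['uv'],z,s).round(3))
E
```

```text
clock 23.63 pos [ 0.488  -0.228   0.2536] rpy [-3.142 -0.     3.023] F [ 0.2 -0.2 -3.9] w 0.0145 q [ 0.14  0.33  0.25  1.77 -0.09  1.04  1.87]
move cm [-1.00e-02 -1.00e-01  1.52e+01] turn 0
wrist tote_handle [259. 275.] 0.72 [ 0.494 -0.228  0.308]
wrist tote [257. 204.] 0.66 [ 0.489 -0.229  0.213]
top pan [346. 240.] 0.63 [ 0.493 -0.223  0.06 ]
top tote_handle [378. 248.] 0.82 [ 0.484 -0.233  0.308]
top tote [363. 244.] 0.9 [ 0.488 -0.229  0.213]
scene pan [318. 164.] 0.58 [ 0.498 -0.25   0.06 ]
scene tote_handle [330.  89.] 0.87 [ 0.486 -0.259  0.308]
scene tote [322. 127.] 0.94 [ 0.487 -0.215  0.213]
```

The carrier is centred over the pan by the arm pose, the wrist view and the top view. Lower it: contact is expected at a reported z of about 0.1006.

Emit:
{"api": "apply_moves", "payload": {"steps": [[0,0,0.5,0],[0,0,1.6,0],[0,0,3.2,0],[0,0,5,0],[0,0,7,0],[0,0,9,0],[0,0,10.8,0],[0,0,12.2,0],[0,0,13.2,0],[0,0,13.8,0]]}}

```text
clock: 25.07
position: [0.4876, -0.2278, 0.1143]
tool_rot: [3.141, -0.001, 3.023]
force: [0.2, 0.3, -5.4]
grip_width: 0.0141
```

Emit:
{"api": "apply_moves", "payload": {"steps": [[0,0,0.2,0],[0,0,0.4,0],[0,0,0.55,0],[0,0,0.7,0],[0,0,0.85,0],[0,0,1,0],[0,0,1.1,0],[0,0,1.2,0],[0,0,1.2,0],[0,0,1.2,0]]}}

```text
clock: 25.9
position: [0.488, -0.228, 0.1036]
tool_rot: [3.142, -0.0, 3.023]
force: [-0.1, 0.2, -3.7]
grip_width: 0.0138
```

Emit:
{"api": "apply_moves", "payload": {"steps": [[0,0,0.05,0],[0,0,0.1,0],[0,0,0.15,0],[0,0,0.2,0],[0,0,0.25,0],[0,0,0.3,0],[0,0,0.3,0],[0,0,0.3,0],[0,0,0.3,0],[0,0,0.3,0]]}}

```text
clock: 26.73
position: [0.488, -0.228, 0.1006]
tool_rot: [-3.142, 0.0, 3.023]
force: [-0.8, 0.3, -2.8]
grip_width: 0.0138
```

Contact is just beginning, with the weight partly taken. Lower another 1.5 mm.

Emit:
{"api": "apply_moves", "payload": {"steps": [[0,0,0.03,0],[0,0,0.06,0],[0,0,0.09,0],[0,0,0.12,0],[0,0,0.15,0],[0,0,0.15,0],[0,0,0.15,0],[0,0,0.15,0],[0,0,0.15,0],[0,0,0.15,0]]}}

```text
clock: 27.57
position: [0.4882, -0.2269, 0.0999]
tool_rot: [3.14, 0.0, 3.023]
force: [-5.1, 10.6, 17.3]
grip_width: 0.0141
```

It is firmly on the pan. Ease up 0.7 mm, then release and rise.

Emit:
{"api": "apply_moves", "payload": {"steps": [[0,0,-0.03,0],[0,0,-0.07,0],[0,0,-0.07,0],[0,0,-0.07,0],[0,0,-0.07,0],[0,0,-0.07,0],[0,0,-0.07,0],[0,0,-0.07,0],[0,0,-0.07,0],[0,0,-0.07,0]]}}

```text
clock: 28.4
position: [0.4882, -0.2276, 0.1002]
tool_rot: [3.141, 0.0, 3.023]
force: [-2.6, 5.1, 7.4]
grip_width: 0.0146
```

Emit:
{"api": "apply_moves", "payload": {"steps": [[0,0,0,0],[0,0,0,0],[0,0,0,0],[0,0,0,0],[0,0,0,0],[0,0,0,0],[0,0,0,0],[0,0,0,0],[0,0,0,0],[0,0,0,0]], "claw": 0}}

```text
clock: 29.23
position: [0.488, -0.228, 0.0998]
tool_rot: [-3.142, 0.0, 3.023]
force: [-0.6, 0.1, 0.7]
grip_width: 0.0854
```

Emit:
{"api": "apply_moves", "payload": {"steps": [[0,0,-0.3,0],[0,0,-1,0],[0,0,-2.2,0],[0,0,-4,0],[0,0,-6,0],[0,0,-8.5,0],[0,0,-11,0],[0,0,-13,0],[0,0,-14,0],[0,0,-14,0]]}}

```text
clock: 30.07
position: [0.4888, -0.2284, 0.2422]
tool_rot: [-3.141, 0.004, 3.023]
force: [0.2, -0.7, -0.9]
grip_width: 0.0854
```

```bash
python3 - <<'E'
from h import *
delta([.488,-.229,.2536])
s=telemetry.observe();f=cams.grab_frame('wrist');t=cams.grab_frame('top');g=cams.grab_frame('scene')
for c,F in(('wrist',f),('top',t),('scene',g)):
  for n,z in(('tote_handle',.155),('tote',.06),('pan',.06),('cover_grip',.176)):
    for r in cams.pinpoint(c,n)[:1]:print(c,n,np.round(r['uv']),round(r['score'],2),atz(F,r['uv'],z,s).round(3))
w=cv2.resize(f['color'],(400,300));a=cv2.resize(g['color'],(400,300))
b=cv2.resize(g['color'][90:240,220:420],(400,300));d=cv2.resize(t['color'][150:330,60:420],(400,200))
d=np.pad(d,((0,100),(0,0),(0,0)))
cv2.imwrite('pics/z8.png',np.vstack([np.hstack([a,w]),np.hstack([b,d])])[:,:,::-1])
E
```

```text
clock 30.07 pos [ 0.4888 -0.2284  0.2422] rpy [-3.141  0.004  3.023] F [ 0.2 -0.7 -0.9] w 0.0854 q [ 0.14  0.35  0.25  1.79 -0.1   1.01  1.88]
move cm [ 0.07 -0.07 -1.14] turn 0
wrist tote_handle [259. 190.] 0.88 [ 0.492 -0.227  0.155]
wrist tote [260. 170.] 0.9 [ 0.492 -0.225  0.06 ]
top tote_handle [357. 243.] 0.98 [ 0.489 -0.23   0.155]
top tote [348. 241.] 0.59 [ 0.49  -0.228  0.06 ]
top cover_grip [207. 243.] 0.85 [0.481 0.113 0.176]
scene tote_handle [324. 140.] 0.76 [ 0.486 -0.241  0.155]
scene tote [318. 171.] 0.85 [ 0.487 -0.216  0.06 ]
scene pan [316. 167.] 0.91 [ 0.499 -0.233  0.06 ]
scene cover_grip [279. 211.] 0.57 [0.483 0.112 0.176]
```

View pics/z8.png

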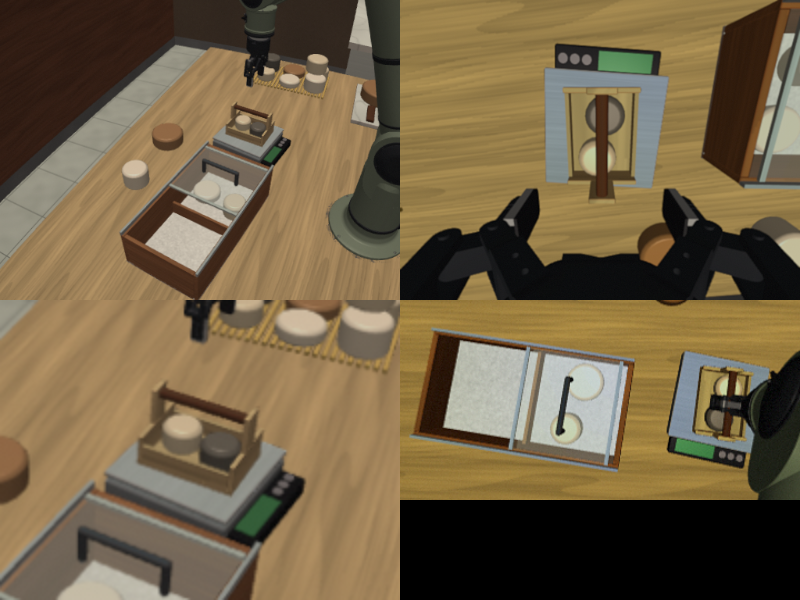

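The carrier stands upright and centred on the pan with both cheeses in it. The cover is open, the other cheeses are in place, and the gripper is clear. Handing in.

```bash
python3 -c "
from workcell import workorder
print(workorder.job_done())"
```

```text
the job is handed in; nothing more can be done
None
```

The carrier is on the scale's pan with both cheeses in it, the cover is open, and I handed the job in at about 30 s; the hand-in gives no verdict.

**What I did:** I pulled the cover open by its bow, lifted the carrier level by its dowel, carried it over the case and lowered it onto the pan. I then let go and raised the gripper about 14 cm clear.

**Last checks:**
- **Carrier:** the final picture shows it upright on the pan. The top and wrist views put its centre at about (0.49, -0.228), within about 5 mm of my first measurement of the pan's centre (0.488, -0.228).
- **Cover:** the bow is at y of about 0.113, so the opening is about 0.20 m (0.18 m needed).
- **Other cheeses:** they look unmoved in the picture; I did not measure them again.

**What failed or disagreed:**
- **First grasp of the bow:** it closed on nothing. A light touch on the bow (up to 29 N) showed the fingertips stop about 31 mm short of the reported TCP, so I made both grasps deeper.
- **Finger opening:** it reads about 1.6–1.9 mm less than the given size of the bar and the dowel.
- **Set-down:** I pressed the carrier onto the pan with about 17 N for a moment, then eased off before letting go.
- **Scene camera:** its network readings differ from the other views by 10–15 mm, still within the 40 mm allowed.

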